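# Shield pick from the tool rail into the tray's tool block

### The job

Set up the tuning tray for the next bearing clean: lift the orange-handled shield pick up and off its hook on the tool rail, and slide its blade point down into the free slot of the wooden tool block on the tray until its guard sits flush on the block. Keep hold of it while the blade goes in rather than dropping it, then let go, and leave the other hung tools, the gauge in the block and the small things on the tray where they are.

Things in the scene. Friction and masses are not known exactly. Their poses are not given: they have to be found in the camera images.
- pick_grip (a point): Grip point of the shield pick, which hangs point down (about 60 g): on its centre line, 10 mm below the top of its orange handle. Axes: z up the pick to its eye, y across its width, x through its thickness. Handle 24 mm wide (y: grip it across this), 12 mm thick (x), from 10 mm above to 60 mm below this point. The pick is the same front and back.
- pick_tip (a point): Point of the pick's steel blade, on its centre line, 117 mm below pick_grip; axes as pick_grip. The blade is 12 mm wide (y) and 3 mm thick (x), narrowing to the point over its last 12 mm. Between handle and blade is a dark guard, 18 x 32 x 5 mm, its underside 52 mm above this point.
- pick_eye (a point): Inner top edge of the pick's flat steel hanging eye, 32 mm above pick_grip; it sits on the hook rod at the start. Axes as pick_grip. The eye is 22 mm wide (y) and 5 mm thick, its opening 13 mm wide and 20 mm high, its top 5 mm above this point.
- rail: Fixed tool rail: dark base plate 120 x 290 x 8 mm, two posts and a crossbar (tops 187 mm up) with three round steel hooks 95 mm apart along y (at y = -95, 0, +95 mm), pointing along its -x, towards the robot. Origin under the base plate's centre, z up. Tools hang at about x = -12 mm; any hook may hold the pick.
- rail_hook (a point): Middle hook of the rail, on the level rod's axis where the turned-up end begins; axes as the rail. Rods are 5 mm thick, 180 mm above the bench; from here the end rises at 45 degrees and ends 8 mm farther along -x, its top 6 mm above the rod's top. A tool comes off if raised more than 6 and less than 15 mm (10 is right), then drawn 45 mm or more along the rail's -x.
- block_slot (a point): Centre of the free slot's mouth, level with the top of the pale wooden tool block; the slot is the one nearer the robot. Axes: z up, y along the slot, x across it. 16 mm long (y), 6 mm wide (x), 58 mm deep, 3 mm bevel round the mouth. The blade goes in with its width along y, either way round; home, the guard rests on the block, pick_tip 52 mm below and pick_grip 65 mm above this point.
- block: Fixed wooden tool block on the tray, 100 (x) x 64 (y) x 65 (z) mm, with two slots 25 mm either side of its centre along x; the one on its -x side is free. Origin under its centre, z up.
- gauge: Flat gauge with a grey grip, standing in the block's other slot, 50 mm along +x of the free one, rising 43 mm above the block; origin at its guard's underside, on the block's top. Leave it there.
- spanner: Blue-handled flat spanner hung on another hook, shaped like the pick above its guard, 143 mm long below the hook; origin at its eye's inner top. Leave it hanging.
- driver: Black-handled driver with a round shaft hung on another hook, shaped like the pick above its guard, 143 mm long below the hook; origin at its eye's inner top. Leave it hanging.
- tray: Fixed white enamel tray with a blue chipped rim, 320 (x) x 440 (y) mm, rim 21 mm high; origin under its centre. The block and the small things stand on it.
- tester: Fixed spin tester on the tray, 125 (x) x 165 (y) mm, 120 mm high to the top of its spindle, with a knurled speed knob on its panel; origin under its centre. Not used.
- yoyo: Lime yo-yo lying flat on the tray, 56 mm across, 43 mm high; origin under its centre. Leave it.
- dish: Small white dish with a cobalt-blue bearing in it, 54 mm across, 11 mm high; origin under its centre. Leave it.
- tin: Round tin of spare axles, 75 mm across, 25 mm high; origin under its centre. Leave it.
- oiler: Small amber bottle with a white nozzle, 28 mm across, 72 mm high; origin under its centre. Leave it.

How it is judged (in metres and radians):
On the way, in this order (a step that is already met when the one before it is completed fails the run):
1. the pick is off its hook, its eye clear in front of the hook's end, held in the gripper (x of pick_eye in the frame of rail below -0.05 m and contact force between the fingers and pick above 0.5 N), for 0.1 s.
2. still held, its point is at least 25 mm down the free slot (z of pick_tip in the frame of block_slot below -0.025 m and horizontal distance between pick_tip and block_slot below 0.012 m and contact force between the fingers and pick above 0.5 N), for 0.1 s.
At the end, for the whole second after the job is handed in: Pick upright (0.1 rad) in the free slot, guard down on the block (point 49 mm or more below the mouth), released, at rest; spanner and driver still hung (within 30 mm), gauge within 20 mm and yo-yo, dish, tin and bottle within 30 mm of where they began (z of pick_tip in the frame of block_slot below -0.049 m and horizontal distance between pick_tip and block_slot below 0.012 m and angle between pick_tip's own z axis and vertical below 0.1 rad and angle between the y axis of pick_tip and the y axis of block_slot, either way round below 0.35 rad and linear speed of pick below 0.02 m/s and distance of each of spanner, driver, yoyo, dish, tin, oiler from where it was at the start of the episode below 0.03 m and distance of gauge from where it was at the start of the episode below 0.02 m); the robot touches nothing.
It fails at once if another hung tool is knocked or carried off its hook (distance of any of spanner, driver from where it was at the start of the episode above 0.03 m).
It fails at once if the gauge in the block or a small thing on the tray is disturbed (distance of gauge from where it was at the start of the episode above 0.02 m or distance of any of yoyo, dish, tin, oiler from where it was at the start of the episode above 0.03 m).
It also fails if it takes over 48 s, if anything falls off the work surface, if the arm or the gripper's body presses on something with over 40 N, if the wrist force passes 120 N, or if a joint passes its speed limit or range.

### The arm

A 6-joint arm with a two-finger parallel gripper is mounted at the origin on the work surface. World frame = base frame: x ahead of the robot, y to its left, z up, the work surface at z = 0. Lengths are in mm, angles in rad, forces in N, time in s.
With the tool pointing down it reaches from about 400 to 825 mm from the base axis. Payload 7 kg.
Tool frame: the origin (TCP) lies at the centre of the arm's flange, where the gripper is bolted on; the fingertips stand 173 mm ahead of it and the grasp point (between the pads) lies 155 mm ahead of it (nose_length is the distance from the TCP to the fingertips, in mm); x points along the fingers, y is the direction in which the jaws open and shut, and the axes are right-handed (so a half turn about x gives the same grasp; the last joint's range is limited). The gripper opens to 85 mm and grips with 20 to 120 N. Pads are 22 mm wide; open, the fingers measure 114 mm over their backs; the gripper's body (76 mm by 85 mm) begins 54 mm behind the grasp point. The pads swing forward as they close: fully open they stand 13 mm farther back than shut.
Start: joints at [-1.022, 0.359, 0.012, 0, -1.224, -0.288], TCP at [174.025, -652.159, 404.702] pointing down, gripper open.
Joint ranges: [-3.07, 3.07], [-1.43, 2.12], [-1.02, 1.25], [-3.03, 1.67], [-3.05, -0], [-3.03, 3.03]. Speed limits (rad/s): [2.39, 2.39, 3.01, 3.14, 3.14, 3.14].

### API

Orientations are given as a unit quaternion [x, y, z, w].
In Python, from station import get_state, grab_frame, camera_params, close_job, nose_length gives the robot as it stands.
- The arm moves only by the tool carry_out, never from a script. Its argument "rows" is a list of rows, each a list of 7 numbers: the turn, a rotation vector about the tool's x, y, z in rad, then the shift along the tool's x, y, z in m, then the finger opening in m, from 0 to 0.0854. In form: [[ax, ay, az, dx, dy, dz, fingers], ...]. A call has 1 to 20 rows; each row is the pose to reach, as a shift and turn from the pose commanded when the call began, along the tool's axes at that moment; what a row does not reach only later rows make up. A row lasts 1/8 s, in which the tool goes at most 62.5 mm and 10.7 degrees, less where a joint would pass 70% of its speed; a pose out of reach is approached as far as the arm can. A call with a gripper value outside its range is refused whole. The fingers move at their own pace and stop on an object; "newtons" is the grip in N (left out, the last holds). Time passes only in rows, so rows that repeat a pose let the fingers close. It gives the time, the measured TCP pose, the force and the opening at its end, in the units of the state.
- get_state(): the state, without advancing time (a new reading comes with each control period).
- grab_frame(name): name is "side" or "top"; returns the picture (400x640x3 uint8, red, green, blue); there is no depth.
- camera_params(name): a dict with "K" (3x3 intrinsics, pixels), "cam_to_world" (4x4, takes a point from camera to world coordinates). Camera axes: x right, y down, z forward; pixel columns grow to the right and rows downward; lengths in mm; the calibration is good to about 2 mm. A picture is of the moment at which its call begins. camera_params takes no time and is no camera call.
- close_job(): hands the job in, once; it reports no verdict.
The state is a dict: "clock": time; "joints": joint angles; "qd": joint speeds; "joint_torque": joint torques, N m; "ee_pos": TCP position; "orientation": TCP orientation; "contact_force": force on the tool from outside, world axes, zero at the start; "moment": the same for the moment, N m; "grip_width": finger opening in mm.
Only numpy, scipy, OpenCV 4.12 (cv2) and the standard library are available. Lean on these libraries where they do the work, as an engineer would, in place of code of your own. Each camera call takes 0.05 s, during which the arm holds its last target. There are 200 camera calls.

## Working session

There is one attempt and no reset: what is moved stays moved. The work goes in short steps, Python scripts to look and compute and a tool call to move; the robot and the scene stay as the last step left them, time stands still between calls to the robot, and variables do not carry over. Pictures are saved under pics/ and viewed, about 8 in all and at most 12, crops included, and the job is handed in when it is done.

Besides the shell and the picture viewer there is one more tool, called after "Request:" as name(argument=value, ...), one argument or row to a line, values as JSON. carry_out: Moves the arm, as the interface text tells. Its arguments: {"type":"object","properties":{"rows":{"type":"array"},"newtons":{"type":"number"}},"required":["rows"]}

```bash
mkdir -p pics
python3 - <<'E'
from station import *
import cv2
print(get_state()); print(nose_length() if callable(nose_length) else nose_length)
for n in("side","top"):
    cv2.imwrite(f"pics/{n}0.png",grab_frame(n)[:,:,::-1]); p=camera_params(n); print(n,p["K"],p["cam_to_world"])
E
```

```text
{'clock': 0.0, 'joints': array([-1.02188021e+00,  3.59387478e-01,  1.10359120e-02, -3.38205005e-04,
       -1.22412964e+00, -2.88125610e-01]), 'qd': array([-0.00124339,  0.00027588,  0.00089642,  0.00045793,  0.00143787,
       -0.00073871]), 'joint_torque': array([ 2.94888559e-04, -5.83322418e+01,  2.93404949e+01,  6.93641156e+00,
       -6.31972842e-03,  3.81106202e-05]), 'ee_pos': array([ 174.00109896, -651.97258262,  403.75523067]), 'orientation': array([-0.09131192,  0.70124826,  0.09249187,  0.70096952]), 'contact_force': array([ 0.22239033, -0.54102874,  1.14550195]), 'moment': array([-0.02732983, -0.05012217,  0.0182946 ]), 'grip_width': 85.52676420101226}
173.4
side [[480.8799672    0.         324.61943796]
 [  0.         480.8799672  198.89255778]
 [  0.           0.           1.        ]] [[ 9.79832241e-01 -1.38143772e-01  1.44378247e-01  4.38024508e+02]
 [-1.99801978e-01 -6.87519500e-01  6.98137599e-01 -7.71836104e+02]
 [ 2.81949924e-03 -7.12904787e-01 -7.01255171e-01  8.91476687e+02]
 [ 0.00000000e+00  0.00000000e+00  0.00000000e+00  1.00000000e+00]]
top [[380.14590553   0.         324.18844815]
 [  0.         380.14590553 201.44036964]
 [  0.           0.           1.        ]] [[-2.40556479e-02 -9.95253891e-01  9.42921938e-02  5.03689187e+02]
 [-9.99342345e-01  2.64995046e-02  2.47518634e-02 -3.74297405e+01]
 [-2.71330848e-02 -9.36347599e-02 -9.95236820e-01  1.06224426e+03]
 [ 0.00000000e+00  0.00000000e+00  0.00000000e+00  1.00000000e+00]]
```

View pics/side0.png

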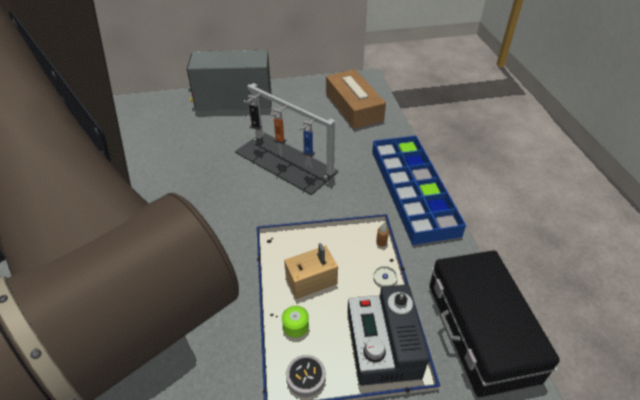

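View pics/top0.png

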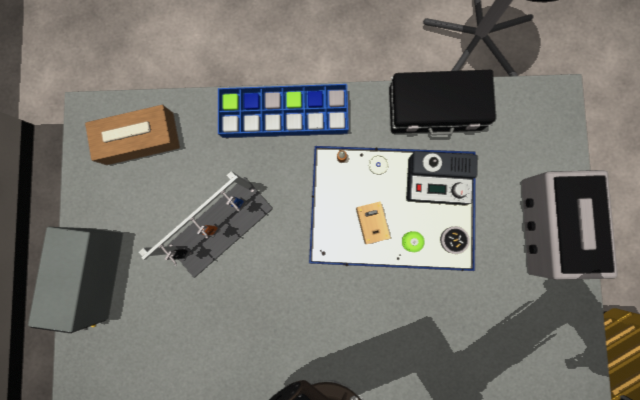

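Side: hooks at about (253,100), (279,115) and (308,128), with the orange pick on the middle one. The block is at (311,270), its free slot near (300,267). Top: rail crossbar (147,255)–(235,178), orange pick (208,230), block (373,223), free slot (376,232).

```bash
cat > h.py <<'E'
import numpy as np,cv2
from station import *
def ray(n,u,v):
    p=camera_params(n);T=p["cam_to_world"];d=T[:3,:3]@np.linalg.inv(p["K"])@[u,v,1.];return T[:3,3],d/np.linalg.norm(d)
def plane(n,uv,z):
    o,d=ray(n,*uv);return o+d*(z-o[2])/d[2]
def tri(a,b):
    (o1,d1),(o2,d2)=ray("side",*a),ray("top",*b)
    s,t=np.linalg.lstsq(np.c_[d1,-d2],o2-o1,rcond=None)[0];p,q=o1+s*d1,o2+t*d2;return (p+q)/2,np.linalg.norm(p-q)
def proj(n,P):
    p=camera_params(n);T=np.linalg.inv(p["cam_to_world"]);q=p["K"]@(T[:3,:3]@P+T[:3,3]);return q[:2]/q[2]
E
python3 - <<'E'
from h import *
S=cv2.imread("pics/side0.png");T=cv2.imread("pics/top0.png")
c=lambda I,x,y,w,h:cv2.resize(I[y:y+h,x:x+w],(400,300),interpolation=cv2.INTER_CUBIC)
cv2.imwrite("pics/c1.png",np.vstack([np.hstack([c(S,230,75,120,90+30-30),c(T,140,170,140,105)]),np.hstack([c(S,280,235,64,48+12-12),c(T,346,195,64,48)])]))
for n,I in(("side",S),("top",T)):
    hsv=cv2.cvtColor(I,cv2.COLOR_BGR2HSV)
    for name,lo,hi,box in(("orange",(4,150,60),(14,255,255),(130,70,350,270)),("blue",(105,120,30),(125,255,255),(130,90,330,250)),("wood",(10,60,120),(25,200,255),(280,195,400,300))):
        m=np.zeros(I.shape[:2],np.uint8);x0,y0,x1,y1=box
        m[y0:y1,x0:x1]=cv2.inRange(hsv,lo,hi)[y0:y1,x0:x1]
        k,l,st,ce=cv2.connectedComponentsWithStats(m)
        for i in range(1,k):
            if st[i,4]>15:
                r=cv2.minAreaRect(np.argwhere(l==i)[:,::-1].astype(np.float32));print(n,name,st[i],ce[i].round(1),np.round(cv2.boxPoints(r),1).tolist())
E
```

```text
side orange [275 119   8  22 132] [278.8 129.7] [[274.5, 119.0], [281.29998779296875, 118.5], [282.8999938964844, 139.89999389648438], [276.20001220703125, 140.39999389648438]]
side blue [304 131   8  23 150] [307.8 142. ] [[304.0, 131.0], [311.0, 131.0], [311.0, 153.0], [304.0, 153.0]]
side blue [258 232   1  17  17] [258. 240.] [[258.0, 248.0], [258.0, 248.0], [258.0, 232.0], [258.0, 232.0]]
side wood [377 228  11   7  37] [381.7 231.9] [[376.20001220703125, 233.10000610351562], [377.6000061035156, 227.60000610351562], [387.70001220703125, 230.1999969482422], [386.3999938964844, 235.60000610351562]]
side wood [ 284  246   54   37 1073] [309.4 264.6] [[283.1000061035156, 257.8999938964844], [330.6000061035156, 243.60000610351562], [338.3999938964844, 269.6000061035156], [290.8999938964844, 283.79998779296875]]
top orange [338 157   8   4  18] [341.4 158.8] [[338.0, 157.0], [345.0, 157.0], [345.0, 160.0], [338.0, 160.0]]
top orange [205 226  12   8  50] [210.5 228.6] [[203.6999969482422, 227.89999389648438], [214.39999389648438, 223.3000030517578], [216.89999389648438, 229.1999969482422], [206.1999969482422, 233.8000030517578]]
top blue [ 218   90  112   47 2864] [275.2 111.3] [[218.0, 90.0], [329.0, 90.0], [329.0, 136.0], [218.0, 136.0]]
top blue [315 146  15   9  28] [319.5 147.8] [[312.0, 148.0], [326.0, 141.0], [329.0, 147.0], [315.0, 154.0]]
top blue [314 159   1  18  18] [314.  167.5] [[314.0, 176.0], [314.0, 176.0], [314.0, 159.0], [314.0, 159.0]]
top blue [234 198   9  10  48] [238.2 201.6] [[232.60000610351562, 203.8000030517578], [236.0, 197.0], [242.8000030517578, 200.39999389648438], [239.39999389648438, 207.1999969482422]]
top wood [356 202  35  42 948] [372.9 222.9] [[355.5, 207.10000610351562], [380.8999938964844, 200.8000030517578], [390.20001220703125, 237.89999389648438], [364.79998779296875, 244.3000030517578]]
```

View pics/c1.png

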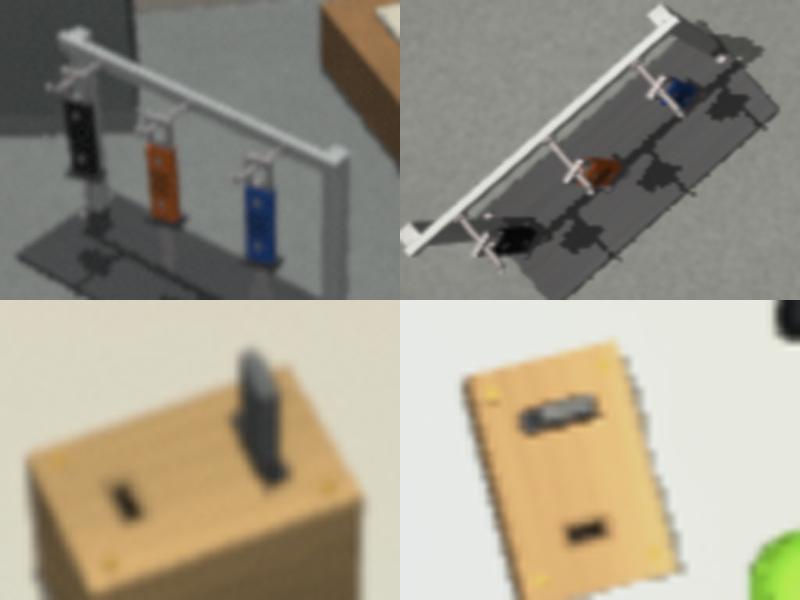

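Zoomed crops. Rail, top-view pixels: eyes of black (170,255), orange (201,231), blue (230,201.5); crossbar ends (143,253) and (232,175). Free slot: side (300,267), top (376,232). Orange eye top in the side view: (277.4,111).

Run:
```python
from h import *
np.set_printoptions(precision=1,suppress=True)
S=lambda x,y:(230+x/3.333,75+y/3.333)
T=lambda x,y:(140+(x-400)/2.857,170+y/2.857)
Sb=lambda x,y:(280+x/6.25,235+(y-300)/6.25)
Tb=lambda x,y:(346+(x-400)/6.25,195+(y-300)/6.25)
for n,a,b in(("eye or",S(157,119),T(574,174)),("eye bl",S(258,160),T(657,88)),("eye bk",S(73,73),T(486,243)),("postL",S(72,37),T(410,238)),("postR",S(338,156),T(662,16)),("orange hook end",S(142,126),T(592,190))):
    print(n,tri(a,b),"z185:",plane("top",b,185),"side",plane("side",a,185))
sl=tri(Sb(126,500),Tb(586,530));print("slot",sl)
for c in((465,378),(615,343),(680,570),(525,605)): print("blk",plane("top",Tb(*c),72))
for c in((30,457),(290,368),(360,495),(95,592)): print("blk side",plane("side",Sb(*c),72))
print("slot z72",plane("top",Tb(586,530),72),plane("side",Sb(126,500),72)," gauge base",plane("side",Sb(272,478),72))
for a in((314.8,147),(313,262)): print("tray",plane("top",a,21))
s=get_state();from scipy.spatial.transform import Rotation as R
print(R.from_quat(s["orientation"]).as_matrix())
```

```text
eye or (array([526.9, 272. , 185.6]), np.float64(2.4816108376651607)) z185: [525.7 272.4 185. ] side [528.3 272.7 185. ]
eye bl (array([594.7, 204.3, 185.2]), np.float64(1.1401244721952322)) z185: [594.2 204.4 185. ] side [595.3 204.5 185. ]
eye bk (array([471.2, 341.7, 190.2]), np.float64(1.416083295628204)) z185: [471.7 343.9 185. ] side [470.8 350.1 185. ]
postL (array([476.1, 407.4, 183. ]), np.float64(1.9969099799585082)) z185: [477.2 406.3 185. ] side [475.  404.2 185. ]
postR (array([654.8, 200.7, 182.8]), np.float64(1.8460397053503892)) z185: [653.5 200.2 185. ] side [655.1 197.8 185. ]
orange hook end (array([513.6, 254.9, 192.4]), np.float64(2.588967908253547)) z185: [512.4 257.5 185. ] side [515.7 265.6 185. ]
slot (array([ 515. , -144.8,   68. ]), np.float64(0.1208117567079157))
blk [579.5 -96.4  72. ]
blk [ 592.5 -159.3   72. ]
blk [ 497.6 -182.5   72. ]
blk [ 484.8 -118.1   72. ]
blk side [ 485.2 -123.1   72. ]
blk side [ 581.  -101.9   72. ]
blk side [ 593.  -161.5   72. ]
blk side [ 498.3 -183.3   72. ]
slot z72 [ 515.  -144.4   72. ] [ 514.6 -147.9   72. ]  gauge base [ 565.1 -148.5   72. ]
tray [755.6  11.   21. ]
tray [438.1  22.8  21. ]
[[-0.  -0.3  1. ]
 [ 0.   1.   0.3]
 [-1.   0.  -0. ]]
```

```bash
cat >> h.py <<'E'
from scipy.spatial.transform import Rotation as R
def rel(c,t):
    """c,t: commanded / wanted (x,y,z,yaw), tool pointing down -> row numbers"""
    q=lambda a:R.from_euler("z",a)*R.from_euler("y",np.pi/2)
    return np.r_[(q(c[3]).inv()*q(t[3])).as_rotvec(),q(c[3]).inv().apply(np.subtract(t[:3],c[:3]))/1000].round(4)
E
python3 - <<'E'
from h import *
print(R.from_quat(get_state()["orientation"]).as_matrix())
c=(174,-652.2,404.7,.261)
for t in((330,-500,405,.3),(480,-300,405,.4),(527,-50,405,.55),(527,272,405,.715)): print(rel(c,t))
for n,u,z in(("side",(278.8,129.7),125),("top",(210.5,228.6),125)): print(n,plane(n,u,z))
E
```

```text
[[-5.12687097e-04 -2.57765129e-01  9.66207470e-01]
 [ 1.42621523e-03  9.66206426e-01  2.57765607e-01]
 [-9.99998852e-01  1.51017291e-03 -1.27733014e-04]]
[-0.039   0.      0.     -0.0003  0.1068  0.19  ]
[-1.390e-01  0.000e+00  0.000e+00 -3.000e-04  2.613e-01  3.865e-01]
[-2.890e-01  0.000e+00  0.000e+00 -3.000e-04  4.907e-01  4.964e-01]
[-4.540e-01 -0.000e+00  0.000e+00 -3.000e-04  8.018e-01  5.795e-01]
side [528.74893112 272.53563805 125.        ]
top [532.34015714 269.55576796 125.        ]
```

Request:
carry_out(
  rows=[
    [0, 0, 0, 0, 0.027, 0.048, 0.06],
    [-0.02, 0, 0, 0, 0.054, 0.095, 0.06],
    [-0.03, 0, 0, 0, 0.08, 0.143, 0.06],
    [-0.039, 0, 0, 0, 0.107, 0.19, 0.06],
    [-0.06, 0, 0, 0, 0.138, 0.229, 0.06],
    [-0.08, 0, 0, 0, 0.168, 0.268, 0.06],
    [-0.1, 0, 0, 0, 0.2, 0.308, 0.06],
    [-0.12, 0, 0, 0, 0.23, 0.347, 0.06],
    [-0.14, 0, 0, 0, 0.261, 0.386, 0.06],
    [-0.17, 0, 0, 0, 0.307, 0.408, 0.06],
    [-0.2, 0, 0, 0, 0.353, 0.43, 0.06],
    [-0.23, 0, 0, 0, 0.399, 0.452, 0.06],
    [-0.26, 0, 0, 0, 0.445, 0.474, 0.06],
    [-0.29, 0, 0, 0, 0.491, 0.496, 0.06],
    [-0.32, 0, 0, 0, 0.543, 0.51, 0.06],
    [-0.35, 0, 0, 0, 0.594, 0.524, 0.06],
    [-0.38, 0, 0, 0, 0.646, 0.538, 0.06],
    [-0.41, 0, 0, 0, 0.7, 0.552, 0.06],
    [-0.44, 0, 0, 0, 0.75, 0.566, 0.06],
    [-0.454, 0, 0, 0, 0.8018, 0.5795, 0.06],
  ],
)

```text
clock: 2.6
ee_pos: [526.8, 273.6, 404.5]
orientation: [-0.248, 0.662, 0.248, 0.662]
contact_force: [0.5, 0.6, 0.4]
grip_width: 60.0
```

Run:
```python
from h import *
for n,b in(("side",(200,20,160,160)),("top",(120,140,160,160))):
    x,y,w,h=b
    I=grab_frame(n)[:,:,::-1]; cv2.imwrite(f"pics/{n}1.png",I)
    globals()[n]=cv2.resize(I[y:y+h,x:x+w],(400,400),interpolation=cv2.INTER_CUBIC)
cv2.imwrite("pics/c2.png",np.hstack([side,top])); s=get_state();print(s["clock"],s["ee_pos"],s["grip_width"],s["contact_force"])
m=R.from_quat(s["orientation"]).as_matrix();print(np.arctan2(-m[0,1],m[1,1]))
```

```text
2.7 [526.98366249 276.18906326 403.69472184] 59.725941931604886 [ 0.23729681 -0.50967965 -0.00188851]
0.7186785969779439
```

View pics/c2.png

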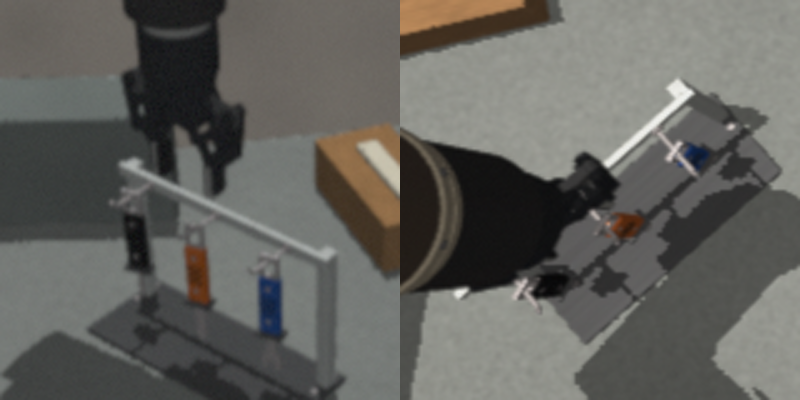

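Side view: fingertips at (266,100) and (285,98), above and apparently behind the pick's eye, which is plausible with the height parallax. Checking by projection.

Run:
```python
from h import *
s=get_state();print(s["clock"],s["ee_pos"],s["joints"])
y=np.array([-.656,.755,0])
for w in(0,33,-33):
    P=np.array([527,276,404-165.])+w*y;print(w,proj("side",P),proj("top",P))
for a,b in(((266,99),None),((284.8,97.5),None)): print(plane("side",a,404-166))
print(plane("top",(200,216),404-166))
print(proj("side",np.array([528,272,185])),proj("top",np.array([528,272,185])))
print(rel((527,272,405,.715),(527.5,271.5,306,.715)))
```

```text
2.7 [526.98366249 276.18906326 403.69472184] [ 8.10908763e-01  2.29015496e-01 -1.72231288e-01 -1.76575273e-04
 -1.17014582e+00 -1.66295754e+00]
0 [275.00107197  91.85058809] [190.58749523 229.94852053]
33 [265.22801006  87.51591964] [179.16342987 240.19420772]
-33 [285.00896106  96.28940999] [201.97237912 219.73797328]
[501.34384673 249.75796307 238.        ]
[547.53941867 247.36548687 238.        ]
[557.00293663 255.84535646 238.        ]
[277.04595278 110.87684184] [201.05941213 229.91626013]
[ 0.      0.      0.      0.099  -0.0007  0.    ]
```

Request:
carry_out(
  rows=[
    [0, 0, 0, 0, 0, 0, 0.06],
    [0, 0, 0, 0, 0, 0, 0.06],
    [0, 0, 0, 0.015, 0, 0, 0.06],
    [0, 0, 0, 0.03, 0, 0, 0.06],
    [0, 0, 0, 0.03, 0, 0, 0.06],
    [0, 0, 0, 0.03, 0, 0, 0.06],
  ],
)

```text
clock: 3.45
ee_pos: [527.3, 271.9, 374.7]
orientation: [-0.247, 0.662, 0.247, 0.662]
contact_force: [-0.3, -0.5, 0.7]
grip_width: 60.1
```

Run:
```python
from h import *
for n,b in(("side",(230,50,100,100)),("top",(150,180,100,100))):
    x,y,w,h=b
    I=grab_frame(n)[:,:,::-1]; cv2.imwrite(f"pics/{n}2.png",I)
    globals()[n]=cv2.resize(I[y:y+h,x:x+w],(400,400),interpolation=cv2.INTER_CUBIC)
cv2.imwrite("pics/c3.png",np.hstack([side,top])); s=get_state();print(s["clock"],s["ee_pos"],s["grip_width"],s["contact_force"])
```

```text
3.55 [527.35610837 272.0307013  375.11610674] 60.16772896337031 [-0.6234657   0.18647513 -0.42297357]
```

View pics/c3.png

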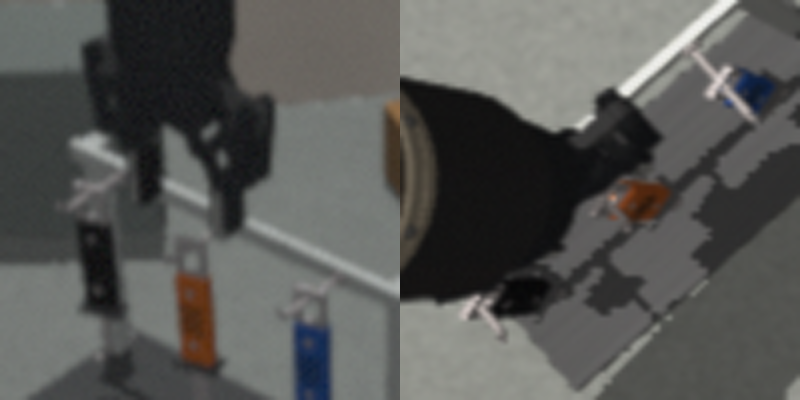

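The fingers straddle the eye (tips about (267,100) and (287,109)) and the hung tools have not moved. Going down and gripping.

Request:
carry_out(
  rows=[
    [0, 0, 0, 0.015, 0, 0, 0.06],
    [0, 0, 0, 0.03, 0, 0, 0.06],
    [0, 0, 0, 0.045, 0, 0, 0.06],
    [0, 0, 0, 0.06, 0, 0, 0.06],
    [0, 0, 0, 0.069, 0, 0, 0.06],
    [0, 0, 0, 0.069, 0, 0, 0.05],
    [0, 0, 0, 0.069, 0, 0, 0.04],
    [0, 0, 0, 0.069, 0, 0, 0.03],
    [0, 0, 0, 0.069, 0, 0, 0.02],
    [0, 0, 0, 0.069, 0, 0, 0.015],
    [0, 0, 0, 0.069, 0, 0, 0.015],
    [0, 0, 0, 0.069, 0, 0, 0.015],
  ],
  newtons=40,
)

```text
clock: 5.05
ee_pos: [527.4, 272.1, 306.2]
orientation: [-0.247, 0.662, 0.248, 0.663]
contact_force: [-0.3, 0.2, 4.5]
grip_width: 23.9
```

Run:
```python
from h import *
for n,b in(("side",(230,50,100,100)),("top",(150,180,100,100))):
    x,y,w,h=b
    I=grab_frame(n)[:,:,::-1]; cv2.imwrite(f"pics/{n}3.png",I)
    globals()[n]=cv2.resize(I[y:y+h,x:x+w],(400,400),interpolation=cv2.INTER_CUBIC)
cv2.imwrite("pics/c4.png",np.hstack([side,top])); s=get_state();print(s["clock"],s["ee_pos"],s["grip_width"],s["contact_force"],s["moment"])
```

```text
5.15 [527.37768695 272.12883666 306.16672366] 23.78299257116809 [0.34769246 0.40237327 4.91083302] [ 0.05853716 -0.01946786  0.01646575]
```

View pics/c4.png

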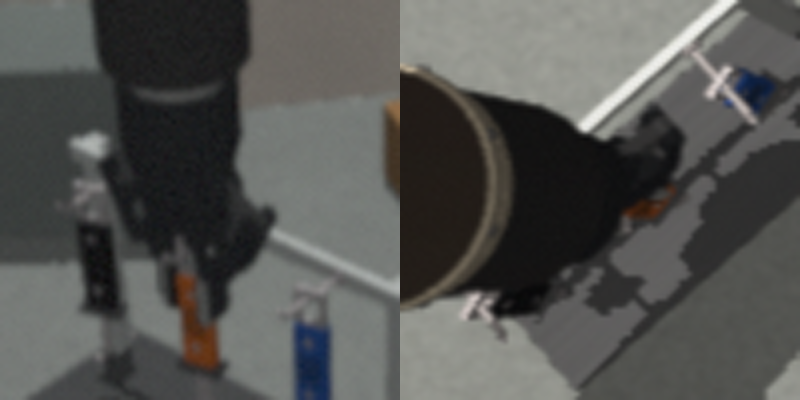

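Width 23.8 mm, so it is held across the handle. Lifting 10 mm and drawing back along −x of the rail (tool −z).

Request:
carry_out(
  rows=[
    [0, 0, 0, -0.005, 0, 0, 0.015],
    [0, 0, 0, -0.01, 0, 0, 0.015],
    [0, 0, 0, -0.01, 0, 0, 0.015],
    [0, 0, 0, -0.01, 0, 0, 0.015],
  ],
)

```text
clock: 5.65
ee_pos: [527.1, 271.9, 315.5]
orientation: [-0.247, 0.663, 0.247, 0.662]
contact_force: [-0.9, 0.2, -0.2]
grip_width: 24.1
```

Request:
carry_out(
  rows=[
    [0, 0, 0, 0, 0, -0.01, 0.015],
    [0, 0, 0, 0, 0, -0.02, 0.015],
    [0, 0, 0, 0, 0, -0.03, 0.015],
    [0, 0, 0, 0, 0, -0.04, 0.015],
    [0, 0, 0, 0, 0, -0.055, 0.015],
    [0, 0, 0, 0, 0, -0.07, 0.015],
    [0, 0, 0, 0, 0, -0.085, 0.015],
    [0, 0, 0, 0, 0, -0.085, 0.015],
    [0, 0, 0, 0, 0, -0.085, 0.015],
    [0, 0, 0, 0, 0, -0.085, 0.015],
  ],
)

```text
clock: 6.9
ee_pos: [463.3, 216.5, 315.7]
orientation: [-0.247, 0.662, 0.247, 0.662]
contact_force: [-0.2, -0.8, -0.7]
grip_width: 24.5
```

Run:
```python
from h import *
for n,b in(("side",(200,50,120,120)),("top",(150,180,120,120))):
    x,y,w,h=b
    I=grab_frame(n)[:,:,::-1]; cv2.imwrite(f"pics/{n}4.png",I)
    globals()[n]=cv2.resize(I[y:y+h,x:x+w],(400,400),interpolation=cv2.INTER_CUBIC)
cv2.imwrite("pics/c5.png",np.hstack([side,top])); s=get_state();print(s["clock"],s["ee_pos"],s["grip_width"],s["contact_force"],s["moment"])
```

```text
7.0 [463.21813293 216.46275757 315.55793723] 24.109483655609406 [-0.10420454 -0.93881432 -0.16413305] [0.00870957 0.00851032 0.04567472]
```

View pics/c5.png

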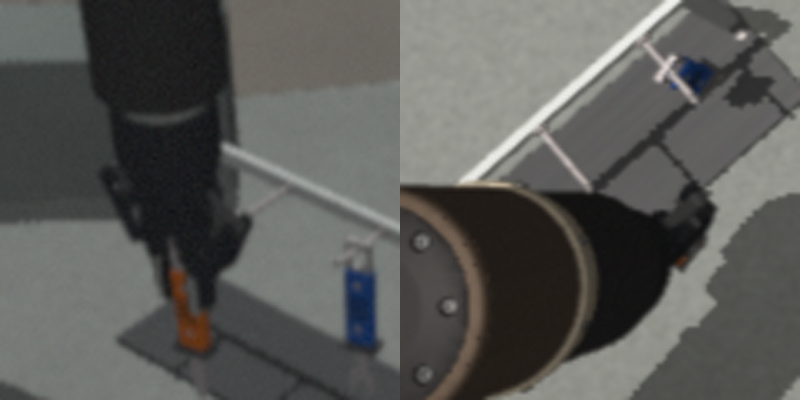

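The pick is off the hook and held; the middle rod is bare and the spanner still hangs. Next is the carry to the slot, tip about 50 mm above the block.

Run:
```python
from h import *
c=(463.2,216.5,316,.715)
for t in((463.2,216.5,390,.715),(480,100,390,.55),(500,0,390,.4),(515,-145,390,.224)): print(rel(c,t))
```

```text
[ 0.     0.     0.    -0.074  0.     0.   ]
[ 0.165   0.     -0.     -0.074  -0.099  -0.0637]
[ 0.315  -0.     -0.     -0.074  -0.1876 -0.1142]
[ 0.491   0.      0.     -0.074  -0.3069 -0.1979]
```

Request:
carry_out(
  rows=[
    [0, 0, 0, -0.02, 0, 0, 0.015],
    [0, 0, 0, -0.045, 0, 0, 0.015],
    [0, 0, 0, -0.074, 0, 0, 0.015],
    [0.04, 0, 0, -0.074, -0.025, -0.016, 0.015],
    [0.1, 0, 0, -0.074, -0.06, -0.039, 0.015],
    [0.165, 0, 0, -0.074, -0.099, -0.064, 0.015],
    [0.215, 0, 0, -0.074, -0.13, -0.08, 0.015],
    [0.265, 0, 0, -0.074, -0.16, -0.097, 0.015],
    [0.315, 0, 0, -0.074, -0.188, -0.114, 0.015],
    [0.36, 0, 0, -0.074, -0.218, -0.135, 0.015],
    [0.41, 0, 0, -0.074, -0.25, -0.158, 0.015],
    [0.45, 0, 0, -0.074, -0.28, -0.178, 0.015],
    [0.475, 0, 0, -0.074, -0.298, -0.191, 0.015],
    [0.491, 0, 0, -0.074, -0.307, -0.198, 0.015],
    [0.491, 0, 0, -0.074, -0.307, -0.198, 0.015],
    [0.491, 0, 0, -0.074, -0.307, -0.198, 0.015],
    [0.491, 0, 0, -0.074, -0.307, -0.198, 0.015],
  ],
)

```text
clock: 9.12
ee_pos: [514.7, -144.7, 389.8]
orientation: [-0.079, 0.703, 0.079, 0.703]
contact_force: [0.6, 0.5, -1.0]
grip_width: 23.8
```

Run:
```python
from h import *
for n,b in(("side",(260,190,80,80)),("top",(330,180,80,80))):
    x,y,w,h=b
    I=grab_frame(n)[:,:,::-1]; cv2.imwrite(f"pics/{n}5.png",I)
    globals()[n]=cv2.resize(I[y:y+h,x:x+w],(400,400),interpolation=cv2.INTER_CUBIC)
cv2.imwrite("pics/c6.png",np.hstack([side,top])); s=get_state();print(s["clock"],s["ee_pos"],s["grip_width"],s["contact_force"],s["moment"])
m=R.from_quat(s["orientation"]).as_matrix();print(m)
p=s["ee_pos"]
for d in(145,155,215,220,272): print(d,proj("side",p-[0,0,d]),proj("top",p-[0,0,d]))
```

```text
9.225 [ 514.72090709 -144.80894799  389.84567093] 23.863335878475162 [ 0.45110124 -0.55010931 -0.30190624] [ 0.00752753 -0.0284311  -0.00727761]
[[ 2.75747546e-04 -2.22973780e-01  9.74824403e-01]
 [ 4.32288314e-05  9.74824442e-01  2.22973777e-01]
 [-9.99999961e-01 -1.93439520e-05  2.78444344e-04]]
145 [296.92947533 209.17756585] [384.6932841  230.80371434]
155 [297.12811251 212.86845721] [384.08608422 230.88124025]
215 [298.25844081 233.87116615] [380.73079606 231.30963588]
220 [298.3481384  235.53784346] [380.47159174 231.3427305 ]
272 [299.24337992 252.17238854] [377.93885023 231.66610523]
```

View pics/c6.png

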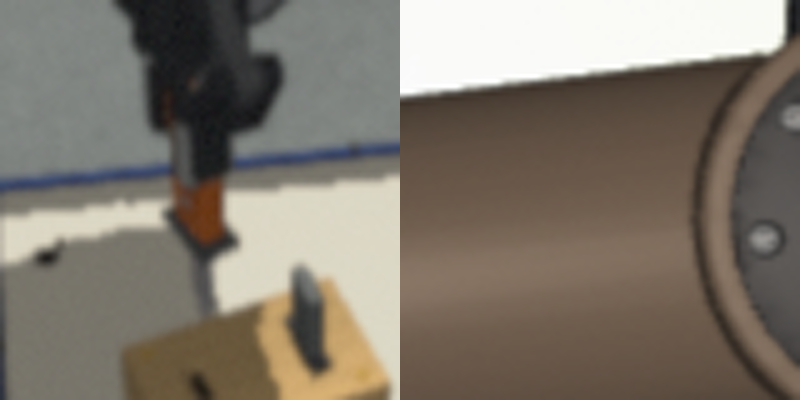

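Side crop: guard centre about (300.3,235.5), blade end about (301.4,251.6), slot (300,267). The pick looks ~2 px to the right of the TCP line, so I'm measuring the blade and guard edges directly.

Run:
```python
from h import *
I=cv2.imread("pics/side5.png")
hsv=cv2.cvtColor(I,cv2.COLOR_BGR2HSV)
print("gray");print(I[225:256,291:313].mean(2).astype(int))
print("red-blue");print((I[222:240:2,288:312,2].astype(int)-I[222:240:2,288:312,0]))
p=get_state()["ee_pos"]
print("slot line",[proj("side",np.array([514.7,-144.8,z])) for z in(68,)],"px per mm tool z",proj("side",p+[9.75,2.2,-250])-proj("side",p-[0,0,250]),"tool y",proj("side",p+[-2.2,9.75,-250])-proj("side",p-[0,0,250]))
```

```text
gray
[[ 87  92  89  76  70  80  79  63  42  34  40  46  50  67  90 107 111 110
  112 112 112 113]
 [104 108 106  85  74  78  78  68  54  48  53  58  61  79 103 115 115 117
  115 116 115 114]
 [113 113 110  90  71  69  68  66  60  56  59  62  64  87 120 132 133 133
  134 133 135 131]
 [115 114 111  96  74  66  61  58  57  59  62  60  64 103 159 176 177 178
  178 179 178 178]
 [134 134 130 110  80  70  65  59  56  61  62  59  62 114 180 203 206 204
  206 205 205 204]
 [177 169 155 119  82  71  70  63  54  62  62  61  66 114 187 208 210 210
  210 210 211 210]
 [199 172 139  99  70  64  65  62  60  60  61  60  64 116 186 209 211 210
  210 210 210 210]
 [198 147  98  66  56  58  59  58  57  60  60  59  66 115 186 209 210 210
  210 210 210 210]
 [198 150  93  57  54  56  58  57  58  64  59  62  67 113 180 206 210 210
  210 210 210 210]
 [196 168 120  72  51  51  57  58  62  63  61  59  64  97 157 196 207 210
  210 210 210 211]
 [165 154 124  86  58  50  53  62  60  63  63  61  62  77 118 170 198 208
  210 211 209 211]
 [128 125 115  98  73  54  50  60  59  62  60  61  57  60  80 129 174 20
[... 2131 characters left out ...]
 52  50  44  47  61  77  80  83  71  39  24
   22  22  23  22  22  22]
 [ 22  21  21  21  21  22  31  43  37  37  57  77  81  80  81  71  37  27
   23  23  22  23  22  23]
 [ 22  22  21  25  16  11  15  42  59  61  70  78  85  87  86  71  39  28
   23  22  23  23  23  22]
 [ 26  26  25  24  21  13   7  11  35  53  73  74  81  85  81  75  43  25
   25  24  23  23  22  24]
 [ 15  15  15  16  15  13  10   6   4  17  47  64  80  87  77  72  48  19
   15  21  26  23  23  22]
 [ 12  13  13  14  14  14  14  12  10   5   3  19  39  46  31  18   7   2
    5  15  24  23  22  24]]
slot line [array([300.03145414, 267.00638896])] px per mm tool z [ 4.55474958 -1.54427046] tool y [-1.83867457 -3.43893118]
```

Request:
carry_out(
  rows=[
    [0, 0, 0, 0.01, 0, -0.003, 0.015],
    [0, 0, 0, 0.02, 0, -0.003, 0.015],
    [0, 0, 0, 0.03, 0, -0.003, 0.015],
    [0, 0, 0, 0.04, 0, -0.003, 0.015],
    [0, 0, 0, 0.04, 0, -0.003, 0.015],
    [0, 0, 0, 0.04, 0, -0.003, 0.015],
  ],
)

```text
clock: 9.98
ee_pos: [512.0, -146.1, 349.9]
orientation: [-0.079, 0.703, 0.079, 0.703]
contact_force: [0.0, 0.4, 0.1]
grip_width: 23.8
```

Run:
```python
from h import *
I=grab_frame("side")[:,:,::-1];cv2.imwrite("pics/side6.png",I)
cv2.imwrite("pics/c7.png",cv2.resize(I[220:290,265:345],(800,700),interpolation=cv2.INTER_CUBIC)[:600])
s=get_state();print(s["clock"],s["ee_pos"],s["contact_force"])
p=s["ee_pos"]
for d in(217.5,245,272,282): print(d,proj("side",p-[0,0,d]))
print(I[254:272,290:312].mean(2).astype(int))
```

```text
10.025 [ 511.98414766 -146.0863174   350.00693648] [ 0.01127772  0.96458705 -0.2260172 ]
217.5 [297.77317921 248.28807912]
245 [298.25406584 256.77113358]
272 [298.70848336 264.78726106]
282 [298.8725258 267.6810427]
[[115 115 115 114 113 112 106  87  63  51  47  48  52  59  71  76  80  84
   86 103 137 153]
 [114 113 114 110 108 104  99  85  73  60  54  63  70  75  80  84  83  85
   85  99 134 149]
 [111 107 104 100  96  91  85  83  78  71  65  74  82  82  84  83  84  84
   83  90 119 144]
 [102  96  93  88  88  85  83  82  80  78  76  81  84  84  84  83  83  84
   83  86 103 136]
 [ 89  88  86  84  83  85  84  83  80  79  78  85  83  83  82  82  85  84
   85  86  94 123]
 [ 84  84  83  83  84  85  83  83  79  78  80  83  84  85  84  84  83  85
   83  86  87 105]
 [ 82  85  86  83  84  84  83  83  80  77  79  83  84  85  85  85  84  83
   84  84  84 100]
 [ 83  84  85  85  83  83  85  82  81  80  80  83  85  84  84  83  83  83
   83  85  84  94]
 [ 82  83  83  85  83  83  83  83  82  81  82  85  86  85  84  85  82  84
   85  86  84  89]
 [ 85  83  83  83  83  83  79  82  81  81  80  83  85  83  83  84  85  85
   84  85  85  86]
 [ 83  84  84  85  85  82  79  78  72  70  79  84  85  85  85  84  86  85
   85  85  85  86]
 [ 83  84  84  84  82  83  77  68  58  57  72  82  85  85  85  86  84  83
   86  85  84  87]
 [ 82  84  83  83  83  83  79  70  54  45  57  71  82  86  85  85  85  84
   85  85  87  86]
 [ 85  84  84  83  84  83  82  74  56  43  34  52  73  83  86  84  87  87
   86  89  89  88]
 [ 85  83  85  85  85  84  84  80  66  46  34  39  62  80  86  87  88  88
   89  89  89  91]
 [ 83  85  84  84  85  85  85  84  75  57  42  43  61  79  88  88  87  88
   90  89  88  90]
 [ 85  86  86  84  85  85  86  86  80  71  62  69  76  86  90  90  89  89
   88  89  90  88]
 [ 84  85  87  86  86  86  88  88  87  82  80  83  85  87  91  90  89  88
   89  89  90  90]]
```

View pics/c7.png

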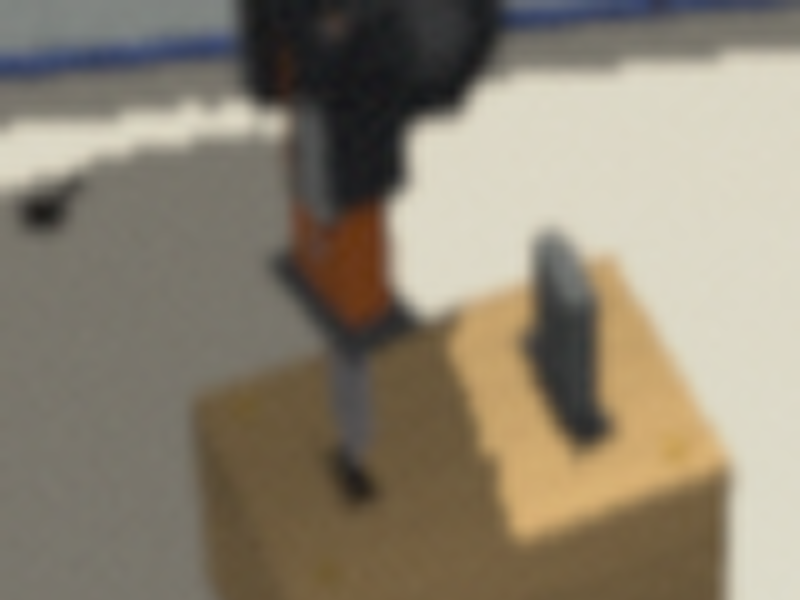

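Blade end about (300.6,266), slot centre about (300.3,268): well lined up. Moving down slowly and watching the force.

Request:
carry_out(
  rows=[
    [0, 0, 0, 0.004, 0, -0.0005, 0.015],
    [0, 0, 0, 0.008, 0, -0.0005, 0.015],
    [0, 0, 0, 0.012, 0, -0.0005, 0.015],
    [0, 0, 0, 0.016, 0, -0.0005, 0.015],
    [0, 0, 0, 0.02, 0, -0.0005, 0.015],
    [0, 0, 0, 0.02, 0, -0.0005, 0.015],
  ],
)

```text
clock: 10.78
ee_pos: [511.2, -145.9, 329.3]
orientation: [-0.079, 0.703, 0.079, 0.703]
contact_force: [1.1, 2.2, -1.9]
grip_width: 23.9
```

Request:
carry_out(
  rows=[
    [0, 0, 0, 0.004, 0, 0, 0.015],
    [0, 0, 0, 0.008, 0, 0, 0.015],
    [0, 0, 0, 0.012, 0, 0, 0.015],
    [0, 0, 0, 0.016, 0, 0, 0.015],
    [0, 0, 0, 0.02, 0, 0, 0.015],
    [0, 0, 0, 0.024, 0, 0, 0.015],
    [0, 0, 0, 0.024, 0, 0, 0.015],
    [0, 0, 0, 0.024, 0, 0, 0.015],
  ],
)

```text
clock: 11.78
ee_pos: [511.3, -145.7, 305.2]
orientation: [-0.079, 0.703, 0.079, 0.703]
contact_force: [1.5, 5.3, -0.2]
grip_width: 23.9
```

Run:
```python
from h import *
I=grab_frame("side")[:,:,::-1];cv2.imwrite("pics/side7.png",I)
cv2.imwrite("pics/c8.png",cv2.resize(I[225:285,265:345],(800,600),interpolation=cv2.INTER_CUBIC))
s=get_state();print(s["clock"],s["ee_pos"],s["contact_force"],s["moment"],s["grip_width"])
```

```text
11.825 [ 511.31242396 -145.73922839  305.17245779] [1.32452718 5.85340474 0.26262035] [ 2.35885579 -0.29435483 -0.03170987] 24.00275860938888
```

View pics/c8.png

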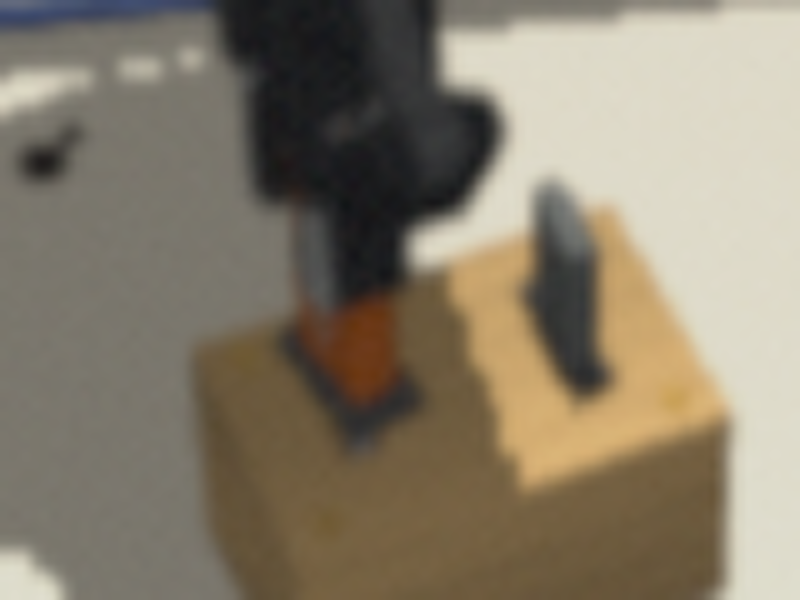

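The blade is well in the slot, with the guard about 15 mm up. There is a 6 N side load along +y, so I'm easing the tool 1.5 mm that way while finishing the insertion.

Request:
carry_out(
  rows=[
    [0, 0, 0, 0.002, 0.001, 0, 0.015],
    [0, 0, 0, 0.005, 0.0015, 0, 0.015],
    [0, 0, 0, 0.008, 0.0015, 0, 0.015],
    [0, 0, 0, 0.011, 0.0015, 0, 0.015],
    [0, 0, 0, 0.013, 0.0015, 0, 0.015],
    [0, 0, 0, 0.013, 0.0015, 0, 0.015],
  ],
)

```text
clock: 12.58
ee_pos: [510.9, -144.8, 292.4]
orientation: [-0.079, 0.703, 0.079, 0.703]
contact_force: [1.2, 3.1, -1.4]
grip_width: 23.8
```

Request:
carry_out(
  rows=[
    [0, 0, 0, 0.001, 0.001, 0, 0.015],
    [0, 0, 0, 0.002, 0.001, 0, 0.015],
    [0, 0, 0, 0.003, 0.001, 0, 0.015],
    [0, 0, 0, 0.004, 0.001, 0, 0.015],
    [0, 0, 0, 0.004, 0.001, 0, 0.015],
  ],
)

```text
clock: 13.2
ee_pos: [510.8, -143.8, 288.9]
orientation: [-0.079, 0.703, 0.079, 0.703]
contact_force: [1.8, 0.3, 2.8]
grip_width: 23.9
```

Request:
carry_out(
  rows=[
    [0, 0, 0, 0.0005, 0, 0, 0.015],
    [0, 0, 0, 0.001, 0, 0, 0.015],
    [0, 0, 0, 0.001, 0, 0, 0.015],
  ],
)

```text
clock: 13.58
ee_pos: [511.1, -143.8, 288.8]
orientation: [-0.079, 0.702, 0.079, 0.703]
contact_force: [-0.8, 0.6, 9.7]
grip_width: 23.8
```

Run:
```python
from h import *
I=grab_frame("side")[:,:,::-1];cv2.imwrite("pics/side8.png",I)
cv2.imwrite("pics/c9.png",cv2.resize(I[225:285,265:345],(800,600),interpolation=cv2.INTER_CUBIC))
s=get_state();print(s["clock"],s["ee_pos"],s["contact_force"],s["moment"],s["grip_width"])
```

```text
13.625 [ 511.07030932 -143.84994607  288.78334175] [-0.53788859  0.98549889  9.81709926] [ 0.33543684 -0.08082103 -0.0077908 ] 23.907513311240024
```

View pics/c9.png

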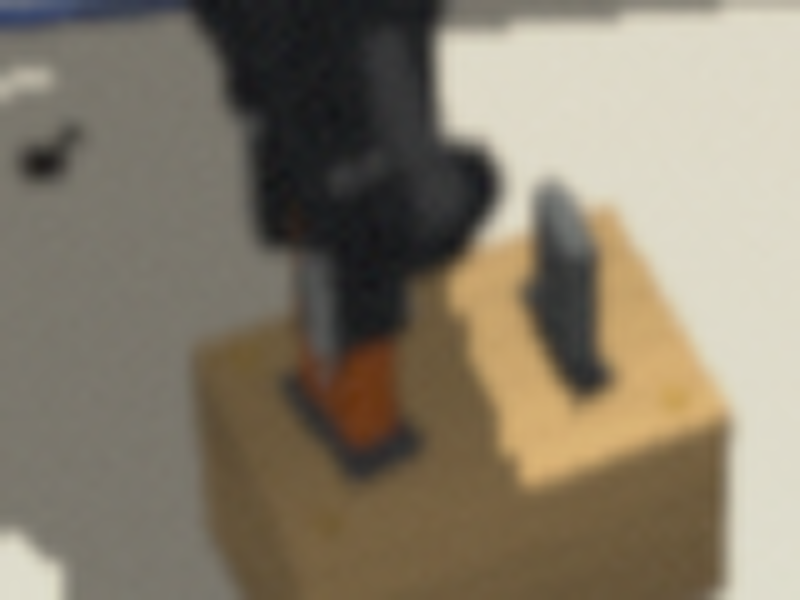

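The guard sits flush on the block: upward force 10 N, and TCP z 288.8 against about 288 expected. Releasing, then rising.

Request:
carry_out(
  rows=[
    [0, 0, 0, 0, 0, 0, 0.028],
    [0, 0, 0, 0, 0, 0, 0.035],
    [0, 0, 0, 0, 0, 0, 0.045],
    [0, 0, 0, 0, 0, 0, 0.055],
    [0, 0, 0, 0, 0, 0, 0.055],
    [0, 0, 0, -0.01, 0, 0, 0.055],
    [0, 0, 0, -0.025, 0, 0, 0.055],
    [0, 0, 0, -0.045, 0, 0, 0.055],
    [0, 0, 0, -0.07, 0, 0, 0.055],
    [0, 0, 0, -0.1, 0, 0, 0.055],
    [0, 0, 0, -0.13, 0, 0, 0.055],
    [0, 0, 0, -0.15, 0, 0, 0.055],
    [0, 0, 0, -0.15, 0, 0, 0.055],
    [0, 0, 0, -0.15, 0, 0, 0.055],
  ],
)

```text
clock: 15.38
ee_pos: [510.4, -143.7, 437.7]
orientation: [-0.079, 0.703, 0.079, 0.703]
contact_force: [0.0, 0.4, -0.2]
grip_width: 55.0
```

Run:
```python
from h import *
I=grab_frame("side")[:,:,::-1];cv2.imwrite("pics/side9.png",I)
cv2.imwrite("pics/c10.png",cv2.resize(I[80:380,220:460],(480,600),interpolation=cv2.INTER_CUBIC))
s=get_state();print(s["clock"],s["ee_pos"],s["contact_force"],s["grip_width"])
```

```text
15.425 [ 510.36411537 -143.71194966  437.28147248] [-0.03811339  0.58631136 -0.19654838] 55.12505608323911
```

View pics/c10.png

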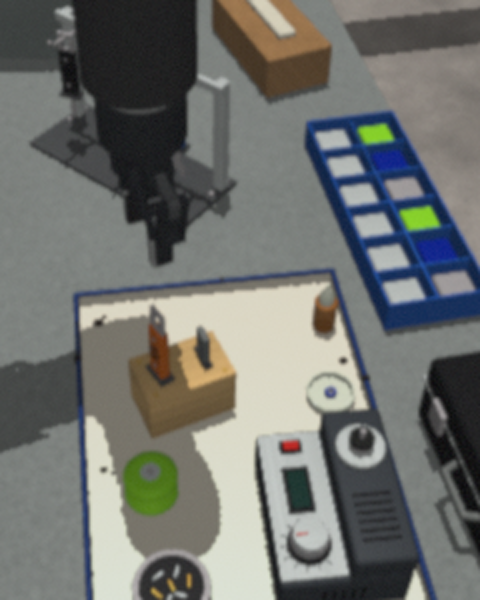

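The pick stands in the near slot, eye at about crop (153,312), guard at (160,378) on the block, and the gripper is well clear. Gauge, yo-yo, dish, tin and bottle are in place and the driver still hangs. Handing in.

```bash
python3 -c "
from station import *
close_job(); print(get_state()['clock'])"
```

```text
the job is handed in; nothing more can be done
the job is handed in; nothing more can be done
```

The shield pick is in the free slot of the tool block with its guard flush on top. I kept hold of it until it was seated, then let go and handed the job in at about 15.4 s; no verdict is reported.

**What I did:** I gripped the pick across its handle, lifted it 10 mm, drew it 85 mm off the middle hook and carried it over the block. There I corrected a grip offset of about 3 mm seen in the side view. Partway down I moved the tool about 2.5 mm to ease a side load of about 6 N, then lowered until the guard met the block (10 N upward).

**Last checks:**
- **Height:** the arm ended at 288.8 mm, against about 288 mm expected for a flush guard.
- **Final picture:** the pick looks upright, and the gripper is clear with almost no force on it. The gauge, yo-yo, dish, tin, bottle and driver look unmoved, judged by eye and not measured.
- **Not confirmed at the end:** the arm hid the spanner in the last picture. It was still hanging after the pick came off the rail, and nothing went near it after that.

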